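# Hold the funnel's drop gate open

### The job

Open the drop gate under the twist funnel for a look inside: first slide the black size selector grip all the way along its track against the tall end stop, then flip the steel safety catch by pressing its raised paddle fully down so that its arm swings up clear of the lever, then pull the black-handled lever fully towards the robot to its stop. The lever springs back, so finish while holding it there with the gripper; leave the selector and catch as set and do not disturb the loose things standing around.

Things in the scene. Friction and masses are not known exactly. Their poses are not given: they have to be found in the camera images.
- selector_unit: size selector: fixed aluminium base plate 70 (x) x 220 (y) x 20 mm with two low steel rails (tops 36 mm up). Origin: centre of its underside on the table. The grip slides along the unit's y axis; the unit's +y end carries the tall stop block (56 x 16 mm, top 62 mm above the table), the -y end only a low strip. The unit may stand left or right and be turned up to 0.3 rad
- selector_grip (a point): centre of the top face of the black upright selector grip: 22 mm (unit x) x 26 mm (unit y) block, 46 mm tall, top 91 mm above the table, standing on a steel carriage 54 x 40 x 8 mm (top 45 mm above the table). Pinch it across its 22 mm or push it; about 2 N friction, stays where left
- selector_stop (a point): centre of the top edge of the stop block's inner face, 62 mm above the table: the end the grip must be slid to
- selector (a joint): position of the selector along its track in m, growing towards the tall stop; starts 0 to 0.04, hard stop at 0.105 (carriage against the tall block)
- lever_unit: gate lever unit: fixed steel base plate 160 (x) x 150 (y) x 12 mm with two grey cheeks (100 mm long in x, 70 mm across outside, tops 62 mm above the table) and twin steel posts at unit y = -52 mm, tops 110 mm up. Origin: underside, on the table below the lever's pivot. Unit -x faces the robot. May stand left or right, turned up to 0.3 rad
- catch_pivot (a point): pivot of the safety catch (axis along the unit's x) between the posts, unit x 4, y -52 mm, 100 mm above the table. The catch is a steel rocker: a flat arm 12 x 10 mm, 72 mm long, starts level towards unit +y across the robot side of the lever's bar and blocks it; a tail with a paddle rises outward to unit -y at 0.55 rad
- catch_tail (a point): point to press on top of the catch's paddle (34 x 34 x 8 mm), 55 mm out from the pivot, moving with the catch; starts about 133 mm above the table, outermost edge of the paddle 72 mm from the pivot. Pressed about 60 mm straight down (about 2 N) until the tail slopes 0.55 rad below level, it swings the arm up by 1.1 rad; stays where left
- catch (a joint): angle of the safety catch in rad: 0 = arm level, lever blocked; 1.1 = paddle down at its stop, arm up, lever free
- lever_pivot (a point): on the lever's pivot axis (level, along the unit's y), 45 mm above the table over the unit's origin. From here a flat steel bar (12 x 14 mm) rises 130 mm to the handle; at rest it leans 0.35 rad away from the robot, fully pulled 0.35 rad towards it
- lever_grip (a point): on the axis of the black handle, 1 mm beyond mid-length: level round bar, 22 mm diameter, 90 mm long, sticking out to unit +y from the lever bar's top, free space below. Axis 130 mm from the pivot and, at rest, 167 mm above the table; pulled, it travels 89 mm to unit -x, rising 8 mm midway. The handle turns with the lever
- lever (a joint): angle of the lever in rad: 0 = at rest leaning away from the robot, 0.70 = pulled fully to its stop. A spring pulls it back with about 4 N at the handle at rest and 7 N at the stop; the lowered catch stops it near 0.1
- wedge: loose red plastic tray wedge 45 x 80 x 36 mm, lying low side to -y; bystander. Origin: centre of underside
- pin: loose steel cart pin with a square head, lying, 80 mm long, 20 mm high; bystander. Origin: underside, mid-length
- spacer: loose aluminium rack spacer, upright tube 44 mm in diameter, 45 mm high; bystander. Origin: centre of underside
- chock: loose blue rubber wheel chock 70 x 120 x 61 mm; bystander. Origin: centre of underside
- jar: loose white jar, 64 mm in diameter, 85 mm high; bystander. Origin: centre of underside
- cup: loose steel cup, 80 mm in diameter, 60 mm high; bystander. Origin: centre of underside

How it is judged:
On the way, in this order (a step that is already met when the one before it is completed fails the run):
1. the selector is slid to its end stop (value of joint selector above 0.099 m), for 0.2 s.
2. the safety catch is flipped clear of the lever (value of joint catch above 0.9 rad), for 0.2 s.
3. the lever is pulled to its stop by the gripper (value of joint lever above 0.6 rad and contact force between the fingers and lever above 1 N), for 0.3 s.
At the end, for the whole second after the job is handed in: the selector is within 6 mm of its end stop, the catch is flipped past 0.9 of its 1.1 rad, and the lever stands still past 0.6 of its 0.70 rad, held there by the fingers (contact force over 1 N) (all of step 3 and value of joint selector above 0.099 m and value of joint catch above 0.9 rad and velocity of joint lever between -0.1 and 0.1 rad/s); the arm keeps its last pose, push and grip.
It fails at once if a loose bystander is shifted by more than 30 mm (distance of any of wedge, pin, spacer, chock, jar, cup from where it was at the start of the episode above 0.03 m).
It also fails if it takes over 67 s, if anything falls off the work surface, if the arm or the gripper's body presses on something with over 40 N, if the wrist force passes 120 N, or if a joint passes its speed limit or range.

### The arm

A 6-joint arm with a two-finger parallel gripper is mounted at the origin on the work surface. World frame = base frame: x ahead of the robot, y to its left, z up, the work surface at z = 0. Lengths are in m, angles in rad, forces in N, time in s.
With the tool pointing down it reaches from about 0.375 to 0.9 m from the base axis. Payload 3.1 kg.
Tool frame: the origin (TCP) lies midway between the tips of the shut fingers; the grasp point (between the pads) lies robot.grip_depth behind it (robot.grip_depth is the distance from the TCP to the grasp point, in m); z points along the fingers, y is the line along which they close (so a half turn about z gives the same grasp; the last joint's range is limited). The gripper opens to 87 mm and grips with 3 to 60 N. Pads are 19 mm wide; open, the fingers measure 117 mm over their backs; the gripper's body (75 mm by 190 mm) begins 51 mm behind the grasp point.
Start: joints at [0.972, 0.527, 1.433, -0, 1.181, -0.178], TCP at [0.255, 0.57, 0.223] pointing down, gripper open.
Joint ranges: [-3.08, 3.08], [-0.75, 2.2], [0.22, 2.44], [-1.43, 4.57], [0, 2.65], [-2.85, 2.85]. Speed limits (rad/s): [2.79, 2.79, 3.14, 3.14, 3.14, 3.14].

### API

Orientations are given as a unit quaternion [x, y, z, w].
In Python, from rig import robot, optics, get_obs gives the robot as it stands (robot), with the cameras (optics) and the readings as plain functions.
- The arm moves only by the shell command python3 nudge.py [OPENING] [FORCE], which reads ROWS from standard input. ROWS is a JSON list of rows, 1 to 20 of them, each of 4 numbers: dx, dy, dz in m, then a turn about the tool's z in rad; each row shifts and turns the commanded pose from where the row before left it, along the tool's axes as they then stand; what a row does not reach is not made up. A row lasts 1/12 s, in which the tool goes at most 0.0417 m and 0.125 rad, less where a joint would pass 70% of its speed; a pose out of reach is approached as far as the arm can. OPENING is the finger opening in m, set as the command begins (- or left out keeps the last). The fingers move at their own pace and stop on an object; FORCE is the grip in N (left out, the last holds). Time passes only in rows, so rows that do not move let the fingers close. It prints the time, the measured TCP pose, the force, the opening and the grip force at its end. Input that does not fit is refused with a message, and nothing moves.
- get_obs(): the state, without advancing time (a new reading comes with each control period).
- optics.camera(name): name is "scene" or "top" or "wrist"; returns a dict with "img" (420x560x3 uint8, red, green, blue), "fx", "fy", "cx", "cy" (pixels), "xyz" and "attitude" of the camera in the world. Camera axes: x right, y down, z forward; pixel columns grow to the right and rows downward; lengths in m; the calibration is good to about 2 mm. A picture is of the moment at which its call begins. There is no depth.
- robot.hand_in(): hands the job in; it is judged then, once.
The state is a dict: "time": time; "q": joint angles; "joint_velocities": joint speeds; "joint_torque": joint torques, N m; "position": TCP position; "tool_rot": TCP orientation; "ft_force": force on the tool from outside, world axes, zero at the start; "moment": the same for the moment, N m; "grip_width": finger opening in m; "grip_force": force on a finger pad.
Only numpy, scipy, OpenCV 4.12 (cv2) and the standard library are available. Lean on these libraries where they do the work, as an engineer would, in place of code of your own. Each camera call takes 0.05 s, during which the arm holds its last target. There are 200 camera calls.

## Working session

There is one attempt and no reset: what is moved stays moved. The work goes in short steps, Python scripts to look and compute and a shell command to move; the robot and the scene stay as the last step left them, time stands still between calls to the robot, and variables do not carry over. Pictures are saved under pics/ and viewed, at most 10 in all, crops included, and the job is handed in when it is done.

```bash
ls; mkdir -p pics; python3 - <<'E'
from rig import robot, optics, get_obs
import cv2,numpy as np,json
o=get_obs();print({k:np.round(v,3).tolist() for k,v in o.items()},robot.grip_depth)
cal={}
for n in("scene","top","wrist"):
    c=optics.camera(n);cv2.imwrite(f"pics/{n}0.png",c["img"][:,:,::-1])
    cal[n]={k:np.array(v).tolist() for k,v in c.items() if k!="img"};print(n,cal[n])
json.dump(cal,open("cal.json","w"))
E
```

```text
nudge.py
pics
rig.py
{'time': 0.0, 'q': [0.972, 0.528, 1.434, -0.0, 1.181, -0.178], 'joint_velocities': [0.002, 0.0, 0.001, 0.001, 0.0, -0.001], 'joint_torque': [0.002, -44.004, -17.66, 0.063, 0.058, -0.0], 'position': [0.255, 0.57, 0.222], 'tool_rot': [0.209, 0.978, -0.001, -0.0], 'ft_force': [0.244, -0.657, -1.21], 'moment': [0.005, 0.025, -0.004], 'grip_force': 0.0, 'grip_width': 0.087} 0.0187
scene {'fx': 419.9930852522999, 'fy': 419.9930852522999, 'cx': 275.76664241565845, 'cy': 215.37501896242975, 'xyz': [1.103741379278887, -0.5697251891741573, 0.8673042460074675], 'attitude': [0.8542426539359355, 0.32804534308458994, -0.15584293120150158, -0.3719794643142648]}
top {'fx': 490.0880570200632, 'fy': 490.0880570200632, 'cx': 279.76894521304735, 'cy': 211.0211286018499, 'xyz': [0.35843059725514437, -0.0030877213743241757, 1.777580350507934], 'attitude': [-0.6991657738372008, 0.7133937144716019, -0.029634122031538576, 0.036857124934785046]}
wrist {'fx': 324.5738141180994, 'fy': 324.5738141180994, 'cx': 283.2789040245487, 'cy': 207.58320083583365, 'xyz': [0.1925789335930114, 0.5973267731289978, 0.38354064728586057], 'attitude': [0.8324575468244506, 0.5396166576381075, 0.06753925383008728, 0.10614492322560833]}
```

View pics/scene0.png

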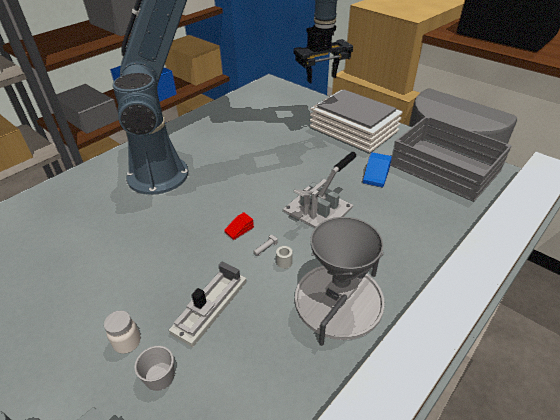

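View pics/top0.png

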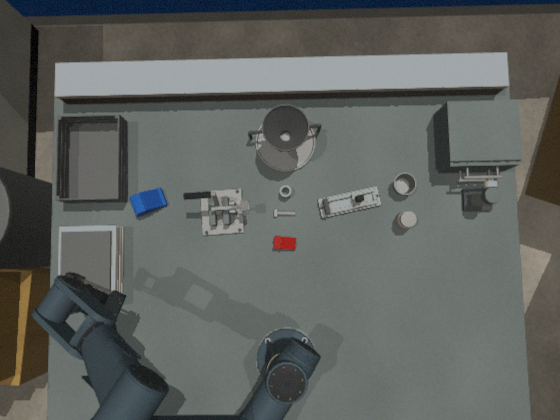

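The scene view shows the lever unit at about (318,205), with its handle at (345,162), and the selector at about (208,305), with its stop at (230,270). In the top view the lever is at about (222,212) and the selector at about (350,203). I'll enlarge these areas.

```bash
cat > h.py <<'E'
import numpy as np,json
from scipy.spatial.transform import Rotation as R
cal=json.load(open("cal.json"))
def ray(c,p):
    c=cal[c] if isinstance(c,str) else c
    d=R.from_quat(c["attitude"]).apply([(p[0]-c["cx"])/c["fx"],(p[1]-c["cy"])/c["fy"],1])
    return np.array(c["xyz"]),d/np.linalg.norm(d)
def proj(c,P):
    c=cal[c] if isinstance(c,str) else c
    v=R.from_quat(c["attitude"]).inv().apply(np.atleast_2d(P)-c["xyz"])
    return np.c_[v[:,0]/v[:,2]*c["fx"]+c["cx"],v[:,1]/v[:,2]*c["fy"]+c["cy"]]
def tri(*cp):  # (cam,pix),...
    A=0;b=0
    for c,p in cp:
        o,d=ray(c,p);M=np.eye(3)-np.outer(d,d);A=A+M;b=b+M@o
    return np.linalg.solve(A,b)
def onz(c,p,z):
    o,d=ray(c,p);return o+d*(z-o[2])/d[2]
E
python3 - <<'E'
import cv2,numpy as np
s=cv2.imread("pics/scene0.png");t=cv2.imread("pics/top0.png")
def cr(i,x,y,w,h,k):
    o=cv2.resize(i[y:y+h,x:x+w],None,fx=k,fy=k,interpolation=cv2.INTER_CUBIC)
    for a in range(0,w,10): cv2.line(o,(a*k,0),(a*k,8 if a%50 else 16),(0,255,255),1)
    for a in range(0,h,10): cv2.line(o,(0,a*k),(8 if a%50 else 16,a*k),(0,255,255),1)
    return o
cv2.imwrite("pics/sc.png",np.hstack([cr(s,270,145,100,100,4),cr(s,160,250,100,100,4)]))
cv2.imwrite("pics/tc.png",np.vstack([cr(t,180,180,80,60,5)[:300],cr(t,310,175,80,50,5)]))
cv2.imwrite("pics/sc1.png",cr(s,275,145,85,85,7)[:595])
E
```

```text
(no output)
```

View pics/sc.png

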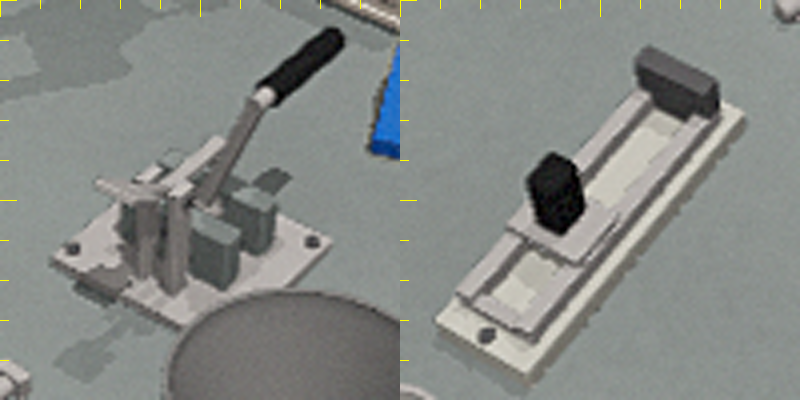

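View pics/tc.png

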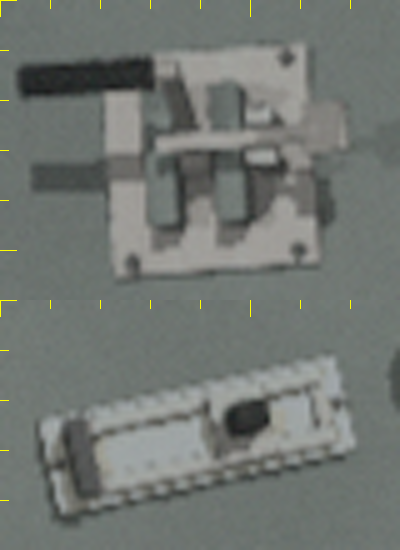

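The scene crop shows the handle running from (268,95) to (337,40), the selector grip top near (556,165) and the stop at (677,75). The top crop shows the handle from (18,80) to (153,74), the paddle at (327,125), the grip top near (247,417) and the stop at (82,457). Next I'll fit both unit poses from the plate corners and check them against the other points.

```bash
python3 - <<'E'
from h import *
from scipy.optimize import least_squares
T=lambda x,y:(180+x/5,180+y/5); U=lambda x,y:(310+x/5,175+(y-300)/5)
S=lambda x,y:(270+x/4,145+y/4); V=lambda x,y:(160+(x-400)/4,250+y/4)
def fit(obs,x0):
    def W(p,P):
        c,s=np.cos(p[2]),np.sin(p[2]);return [p[0]+c*P[0]-s*P[1],p[1]+s*P[0]+c*P[1],P[2]]
    f=lambda p:np.concatenate([proj(c,W(p,P))[0]-q for c,q,P in obs])
    r=least_squares(f,x0,loss='soft_l1');print(r.x.round(4),'res px',f(r.x).round(1).reshape(-1,2).tolist())
    return lambda P:np.round(W(r.x,P),4)
a,b=.08,.075
h0=.130*np.sin(.35);hz=.045+.130*np.cos(.35)
print("lever")
L=fit([("top",T(105,52),(a,b,.012)),("top",T(305,43),(a,-b,.012)),("top",T(322,262),(-a,-b,.012)),("top",T(115,277),(-a,b,.012)),
 ("scene",S(332,242),(a,b,.012)),("scene",S(50,260),(-a,-b,.012))],[.5,.2,0])
print("selector")
a,b=.035,.11
Q=fit([("top",U(38,425),(a,b,.02)),("top",U(332,352),(a,-b,.02)),("top",U(355,450),(-a,-b,.02)),("top",U(60,520),(-a,b,.02)),
 ("scene",V(745,118),(a,b,.02)),("scene",V(435,320),(-a,-b,.02)),("scene",V(530,378),(a,-b,.02))],[.5,-.2,0])
print("handle tip,base tri",tri(("top",T(18,80)),("scene",S(337,42))),tri(("top",T(153,74)),("scene",S(268,95))))
print("handle pred ",[L((h0,y,hz)) for y in(.0,.05,.1)],L((.004,-.052,.1)),"paddle",L((.004,-.099,.133)),onz("top",T(327,125),.133))
print("grip",tri(("top",U(247,417)),("scene",V(556,168))),"stop",tri(("top",U(80,457)),("scene",V(677,75))),Q((0,.1,.062)),"unit axis",Q((0,0,.09)),Q((0,.05,.09)))
for n,p,z in(("wedge",(285,243),.02),("pin",(285,213),.01),("spacer",(286,191),.045),("chock",(149,202),.06),("jar",(406,219),.085),("cup",(404,184),.06),("funnelTop",(286,127),.2)):
    print(n,onz("top",p,z).round(3))
print("funnel rim scene",tri(("top",(286,127)),("scene",(346,245))))
E
```

```text
lever
[0.5279 0.2205 0.0467] res px [[-0.2, 0.6], [0.9, -0.4], [0.2, -0.3], [0.1, -0.5], [0.3, -0.6], [-0.2, -1.3]]
selector
[ 0.553  -0.2387  0.2135] res px [[-0.1, -0.7], [0.3, -0.1], [0.6, -1.0], [0.2, -0.8], [-0.3, -2.7], [-0.2, -0.0], [-0.2, -1.1]]
handle tip,base tri [0.56762915 0.33080511 0.16187387] [0.57014233 0.24101987 0.16471603]
handle pred  [array([0.5724, 0.2225, 0.1671]), array([0.5701, 0.2725, 0.1671]), array([0.5678, 0.3224, 0.1671])] [0.5343 0.1687 0.1   ] paddle [0.5365 0.1218 0.133 ] [0.5365789  0.12786122 0.133     ]
grip [ 0.55688131 -0.26342545  0.08708737] stop [ 0.53434783 -0.15081957  0.0525611 ] [ 0.5319 -0.1409  0.062 ] unit axis [ 0.553  -0.2387  0.09  ] [ 0.5424 -0.1898  0.09  ]
wedge [ 0.409 -0.003  0.02 ]
pin [ 0.518 -0.005  0.01 ]
spacer [ 0.593 -0.011  0.045]
chock [0.562 0.475 0.06 ]
jar [ 0.482 -0.423  0.085]
cup [ 0.607 -0.427  0.06 ]
funnelTop [ 0.784 -0.014  0.2  ]
funnel rim scene [ 0.7819216  -0.01512664  0.20504201]
```

The fits agree with the text: the plate residuals are about 1 px, the handle is 90 mm long, and both the grip and handle heights match within 5 mm. The selector is at (0.553,-0.239) with yaw 0.2135, and the lever unit is at (0.528,0.2205) with yaw 0.047. I'll turn the tool to the selector's yaw and then travel.

```bash
echo '[[0,0,-0.005,0.125],[0,0,-0.005,0.125],[0,0,-0.005,0.125],[0,0,-0.005,0.125],[0,0,-0.005,0.125],[0,0,-0.005,0.125],[0,0,0,0.125],[0,0,0,0.062]]' | python3 nudge.py 0.06 20
echo '[[-0.038,0.006,0,0],[-0.038,0.006,0,0],[-0.038,0.006,0,0],[-0.038,0.006,0,0],[-0.038,0.006,0,0],[-0.038,0.006,0,0],[-0.038,0.006,0,0],[-0.038,0.006,0,0],[-0.038,0.006,0,0],[-0.038,0.006,0,0],[-0.038,0.006,0,0],[-0.038,0.006,0,0],[-0.038,0.006,0,0],[-0.038,0.006,0,0],[-0.038,0.006,0,0],[-0.038,0.006,0,0],[-0.038,0.006,0,0],[-0.038,0.006,0,0],[-0.038,0.006,0,0],[-0.038,0.006,0,0]]' | python3 nudge.py
echo '[[-0.035,0,0.02,0],[-0.035,0,0.02,0],[0,0,0,0],[0,0,0,0]]' | python3 nudge.py
python3 - <<'E'
from rig import robot, optics, get_obs
from h import *
import cv2,json
c=optics.camera("wrist");cv2.imwrite("pics/w1.png",c["img"][:,:,::-1])
cal["w1"]={k:np.array(v).tolist() for k,v in c.items() if k!="img"};json.dump(cal,open("cal.json","w"))
print(get_obs()["position"],cal["w1"], proj(cal["w1"],[[.557,-.263,.091],[.5319,-.1409,.062]]))
E
```

```text
time: 0.82
position: [0.2553, 0.5705, 0.2526]
tool_rot: [0.63, 0.777, 0.0, -0.0]
ft_force: [-0.4, 0.5, -0.3]
grip_width: 0.0604
grip_force: 0.0
time: 2.48
position: [0.5333, -0.1489, 0.2523]
tool_rot: [0.628, 0.778, 0.0, -0.0]
ft_force: [0.4, 0.9, -0.4]
grip_width: 0.0599
grip_force: 0.0
time: 2.82
position: [0.5471, -0.2168, 0.2105]
tool_rot: [0.629, 0.777, -0.0, -0.002]
ft_force: [-1.0, 0.5, 0.1]
grip_width: 0.0598
grip_force: 0.0
[ 0.54726504 -0.21547237  0.21150745] {'fx': 324.5738141180994, 'fy': 324.5738141180994, 'cx': 283.2789040245487, 'cy': 207.58320083583365, 'xyz': [0.532887358270101, -0.15142783060923035, 0.3725238167748599], 'attitude': [0.9867691887549107, 0.10395815884255113, 0.011975304099012807, 0.12383804514678935]} [[284.31204851 251.91325532]
 [285.32651826 113.09709394]]
```

View pics/w1.png

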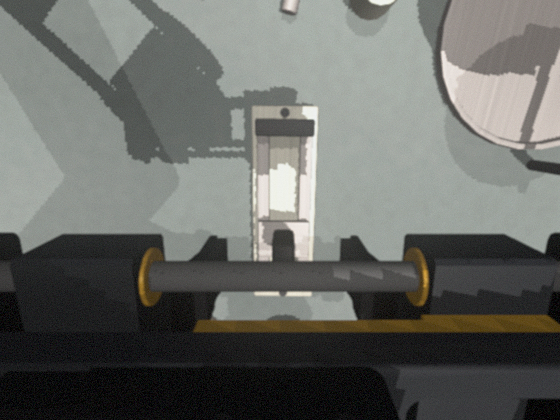

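The wrist view shows the selector squared up in the image. The grip is at column 284 (its top face about rows 232–262) and the stop is at (285,127). The columns match the prediction, so I'll descend and pinch the grip.

```bash
echo '[[-0.024,0,0,0],[-0.0245,0,0,0],[0,0,0.035,0],[0,0,0.035,0],[0,0,0.035,0],[0,0,0.025,0],[0,0,0.02,0],[0,0,0,0],[0,0,0,0]]' | python3 nudge.py
echo '[[0,0,0,0],[0,0,0,0],[0,0,0,0],[0,0,0,0],[0,0,0,0],[0,0,0,0]]' | python3 nudge.py 0 15
```

```text
time: 3.62
position: [0.5581, -0.2611, 0.0627]
tool_rot: [0.627, 0.779, 0.0, -0.001]
ft_force: [1.0, 0.1, -0.3]
grip_width: 0.0598
grip_force: 0.0
time: 4.12
position: [0.5585, -0.263, 0.0632]
tool_rot: [0.628, 0.778, 0.0, 0.0]
ft_force: [-0.2, -0.4, 0.5]
grip_width: 0.0275
grip_force: 0.0
```

```bash
echo '[[0,0,0,0],[0,0,0,0],[0,0,0,0],[0,0,0,0]]' | python3 nudge.py; echo '[[0.012,0,0,0],[0.012,0,0,0],[0.012,0,0,0],[0.012,0,0,0],[0.012,0,0,0],[0.012,0,0,0],[0,0,0,0]]' | python3 nudge.py;  echo '[[0.006,0,0,0],[0.006,0,0,0],[0,0,0,0]]' | python3 nudge.py
```

```text
time: 4.45
position: [0.5564, -0.2632, 0.063]
tool_rot: [0.628, 0.778, -0.001, -0.001]
ft_force: [-4.3, -1.5, 5.7]
grip_width: 0.0219
grip_force: 14.9
time: 5.03
position: [0.5416, -0.19, 0.0629]
tool_rot: [0.628, 0.778, 0.0, -0.002]
ft_force: [-2.3, 1.9, 5.5]
grip_width: 0.022
grip_force: 14.9
time: 5.28
position: [0.5395, -0.1795, 0.0629]
tool_rot: [0.628, 0.778, -0.0, -0.001]
ft_force: [-3.7, -0.2, 6.0]
grip_width: 0.0219
grip_force: 14.9
```

```bash
for i in 1; do echo '[[0.005,0,0,0],[0,0,0,0],[0,0,0,0]]' | python3 nudge.py; echo '[[0.005,0,0,0],[0,0,0,0],[0,0,0,0]]' | python3 nudge.py; done
```

```text
time: 5.53
position: [0.5389, -0.1763, 0.0629]
tool_rot: [0.628, 0.778, -0.001, -0.0]
ft_force: [-4.8, -3.9, 4.0]
grip_width: 0.0217
grip_force: 14.9
time: 5.78
position: [0.5389, -0.1755, 0.063]
tool_rot: [0.627, 0.779, -0.003, 0.003]
ft_force: [-5.6, -14.6, 1.2]
grip_width: 0.022
grip_force: 14.9
```

Force along the track rises to 15 N at unit y = 0.065 m, where the carriage should meet the block. I'll unload, release, rise and check.

```bash
echo '[[-0.006,0,0,0],[0,0,0,0]]' | python3 nudge.py; echo '[[0,0,0,0],[0,0,0,0],[0,0,0,0],[0,0,0,0]]' | python3 nudge.py 0.05;  echo '[[0,0,-0.02,0],[0,0,-0.035,0],[0,0,-0.035,0],[0,0,-0.035,0],[0,0,-0.035,0],[-0.03,0,0,0],[0,0,0,0],[0,0,0,0]]' | python3 nudge.py
python3 - <<'E'
from rig import robot, optics, get_obs
from h import *
import cv2,json
c=optics.camera("wrist");i=c["img"][:,:,::-1]
cal["w2"]={k:np.array(v).tolist() for k,v in c.items() if k!="img"};json.dump(cal,open("cal.json","w"))
cv2.imwrite("pics/w2.png",cv2.resize(i[100:300,180:390],None,fx=2.8,fy=2.8))
w=cal["w2"];f=lambda y,z,x=0:(.553+x*.9773-y*.2119,-.2387+x*.2119+y*.9773,z)
print(get_obs()["position"],proj(w,[f(.0647,.091),f(.0647+.013,.091),f(.0647+.02,.045),f(.085,.062)]))
E
```

```text
time: 5.95
position: [0.5392, -0.1779, 0.063]
tool_rot: [0.628, 0.778, -0.0, -0.0]
ft_force: [-3.7, -3.1, 4.9]
grip_width: 0.0216
grip_force: 14.9
time: 6.28
position: [0.5399, -0.1763, 0.0623]
tool_rot: [0.628, 0.778, 0.0, -0.0]
ft_force: [0.0, -0.6, -0.5]
grip_width: 0.0408
grip_force: 0.0
time: 6.95
position: [0.5465, -0.2068, 0.223]
tool_rot: [0.628, 0.778, 0.0, 0.001]
ft_force: [-0.6, 0.7, 0.2]
grip_width: 0.05
grip_force: 0.0
[ 0.54554889 -0.2056729   0.22198827] [[283.20970558 164.0148593 ]
 [283.18404112 149.43999016]
 [283.09484299 139.06700871]
 [283.11958268 139.55723329]]
```

View pics/w2.png

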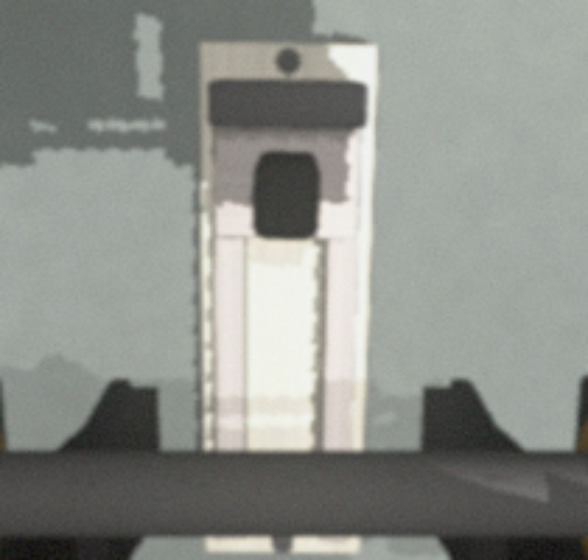

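The crop shows the grip at (286,195) and its carriage meeting the dark stop block at row 130, so there is no gap and the selector is set. Next is the catch. I'll stop short of it for a wrist view.

```bash
echo '[[0,0,0,0.083],[0,0,0,0.083],[0.033,0.0005,0,0],[0.033,0.0005,0,0],[0.033,0.0005,0,0],[0.033,0.0005,0,0],[0.033,0.0005,0,0],[0.033,0.0005,0,0],[0.033,0.0005,0,0],[0,0,0,0],[0,0,0,0]]' | python3 nudge.py 0
python3 - <<'E'
from rig import robot, optics, get_obs
from h import *
import cv2,json
c=optics.camera("wrist");i=c["img"][:,:,::-1]
cal["w3"]={k:np.array(v).tolist() for k,v in c.items() if k!="img"};json.dump(cal,open("cal.json","w"))
cv2.imwrite("pics/w3.png",i)
w=cal["w3"];f=lambda x,y,z:(.5279+x*.9989-y*.0467,.2205+x*.0467+y*.9989,z)
o=get_obs();print(o["position"],o["tool_rot"])
for n,P in dict(paddle=(.004,-.099,.133),pivot=(.004,-.052,.1),bar=(.0446,0,.167),hbase=(.0446,.0205,.167),grip=(.0446,.0665,.167),tip=(.0446,.1105,.167)).items(): print(n,proj(w,[f(*P)])[0].round(1),np.round(f(*P),4))
E
```

```text
time: 7.92
position: [0.537, 0.0273, 0.2213]
tool_rot: [0.689, 0.725, -0.001, -0.001]
ft_force: [0.6, 0.2, 0.3]
grip_width: 0.0005
grip_force: 0.0
[0.53759833 0.02590266 0.22155451] [ 0.68939723  0.72438247 -0.00079932 -0.00092637]
paddle [290.4  85.4] [0.5365 0.1218 0.133 ]
pivot [290.3  26.9] [0.5343 0.1687 0.1   ]
bar [ 367.5 -113.2] [0.5725 0.2226 0.167 ]
hbase [ 370.2 -160. ] [0.5715 0.2431 0.167 ]
grip [ 376.7 -275.7] [0.5693 0.289  0.167 ]
tip [ 384.  -402.8] [0.5673 0.333  0.167 ]
```

View pics/w3.png

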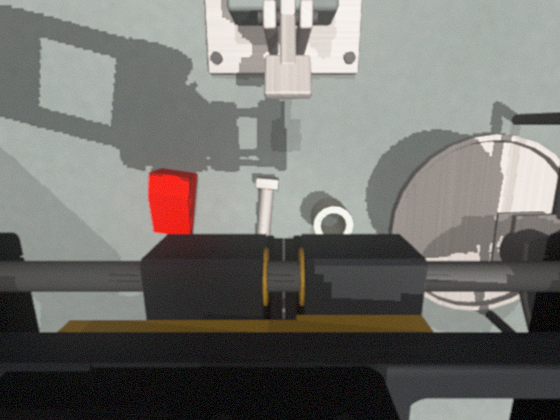

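The wrist view shows the paddle at columns 267–310, with its top face at rows ~52–84 and outer edge at rows 84–97. The plate corners are at (208,73) and (360,73). The columns match the prediction but the rows are off, so I'll check both against the model before pressing.

```bash
python3 - <<'E'
from h import *
f=lambda x,y,z:(.5279+x*.9989-y*.0467,.2205+x*.0467+y*.9989,z)
w="w3"
def pr(n,P): print(n,np.array(P).round(3),"w3",proj(w,[f(*P)])[0].round(1),"top",((proj("top",[f(*P)])[0]-180)*5).round(0))
pr("cornerL",(-.08,-.075,.012));pr("cornerR",(.08,-.075,.012))
for r in(.038,.055,.072):
  for t in(-.004,.004,):
    pr(f"padd r{r} t{t}",(.004,-.052-r*np.cos(.55)+t*np.sin(.55),.1+r*np.sin(.55)+t*np.cos(.55)))
print("corners w3 on plate",onz(w,(208,73),.012),onz(w,(360,73),.012),"model",f(-.08,-.075,.012),f(.08,-.075,.012))
print("outer top edge tri",tri((w,(288,84)),("top",(180+347/5,180+125/5))), "inner",tri((w,(288,52)),("top",(180+305/5,180+125/5))))
E
```

```text
cornerL [-0.08  -0.075  0.012] w3 [209.9  74.3] top [323. 260.]
cornerR [ 0.08  -0.075  0.012] w3 [359.7  75. ] top [310.  41.]
padd r0.038 t-0.004 [ 0.004 -0.086  0.116] w3 [290.2  70.5] top [320. 129.]
padd r0.038 t0.004 [ 0.004 -0.082  0.123] w3 [290.4  63. ] top [313. 128.]
padd r0.055 t-0.004 [ 0.004 -0.101  0.125] w3 [290.2  89.4] top [340. 126.]
padd r0.055 t0.004 [ 0.004 -0.097  0.132] w3 [290.4  82.3] top [333. 125.]
padd r0.072 t-0.004 [ 0.004 -0.115  0.134] w3 [290.2 109. ] top [360. 123.]
padd r0.072 t0.004 [ 0.004 -0.111  0.141] w3 [290.5 102.4] top [353. 122.]
corners w3 on plate [0.44942441 0.14301377 0.012     ] [0.61143378 0.15129014 0.012     ] model (0.4514905000000001, 0.14184650000000001, 0.012) (0.6113145, 0.1493185, 0.012)
outer top edge tri [0.53316191 0.1146525  0.17457697] inner [0.53405681 0.1403287  0.15403006]
```

The plate corners match within 2 px. The paddle may sit a few mm further inward than modelled, so I'll press at unit y = -0.095, which suits both readings.

```bash
echo '[[0.025,0.001,0,0],[0.025,0.001,0,0],[0.025,0.001,0,0],[0.025,0,0,0],[0,0,0.03,0],[0,0,0.03,0],[0,0,0,0]]' | python3 nudge.py; echo '[[0,0,0.006,0],[0,0,0.006,0],[0,0,0.006,0],[0,0,0.006,0],[0,0,0.006,0],[0,0,0.006,0]]' | python3 nudge.py; echo '[[0,0,0.006,0],[0,0,0.006,0],[0,0,0.006,0],[0,0,0.006,0],[0,0,0,0]]' | python3 nudge.py
```

```text
time: 8.55
position: [0.5329, 0.1238, 0.1575]
tool_rot: [0.691, 0.723, -0.004, -0.004]
ft_force: [-1.9, 0.2, -0.7]
grip_width: 0.0003
grip_force: 0.0
time: 9.05
position: [0.5376, 0.1246, 0.1267]
tool_rot: [0.69, 0.723, 0.001, 0.001]
ft_force: [0.1, -0.5, 1.1]
grip_width: 0.0004
grip_force: 0.4
time: 9.47
position: [0.5362, 0.1249, 0.1012]
tool_rot: [0.69, 0.723, -0.001, -0.001]
ft_force: [0.5, 0.8, 0.3]
grip_width: 0.0004
grip_force: 0.0
```

```bash
echo '[[0,0,0.006,0],[0,0,0.006,0],[0,0,0,0]]' | python3 nudge.py; echo '[[0,0,0.005,0],[0,0,0,0],[0,0,0,0]]' | python3 nudge.py; echo '[[0,0,0.004,0],[0,0,0,0],[0,0,0,0]]' | python3 nudge.py
```

```text
time: 9.72
position: [0.5364, 0.1249, 0.0894]
tool_rot: [0.69, 0.724, -0.001, -0.001]
ft_force: [0.0, 0.3, 0.2]
grip_width: 0.0007
grip_force: 0.1
time: 9.97
position: [0.5369, 0.1248, 0.0853]
tool_rot: [0.69, 0.724, -0.0, -0.0]
ft_force: [-0.1, 0.3, -0.2]
grip_width: 0.0011
grip_force: 0.0
time: 10.22
position: [0.537, 0.1248, 0.0814]
tool_rot: [0.69, 0.724, -0.0, 0.0]
ft_force: [-0.4, 0.2, -0.0]
grip_width: 0.0006
grip_force: 0.1
```

```bash
echo '[[0,0,0.004,0],[0,0,0.003,0],[0,0,0,0],[0,0,0,0]]' | python3 nudge.py; python3 - <<'E'
from rig import robot, optics, get_obs
import cv2,numpy as np
s=optics.camera("scene")["img"][:,:,::-1]; w=optics.camera("wrist")["img"][:,:,::-1]
cv2.imwrite("pics/s4.png",np.hstack([cv2.resize(s[145:245,265:365],(400,400),interpolation=cv2.INTER_CUBIC),cv2.resize(w[0:200,180:380],(400,400))]))
E
```

```text
time: 10.55
position: [0.5376, 0.1251, 0.0787]
tool_rot: [0.69, 0.724, 0.001, 0.001]
ft_force: [-5.4, -0.1, 29.4]
grip_width: 0.0001
grip_force: 12.1
```

View pics/s4.png

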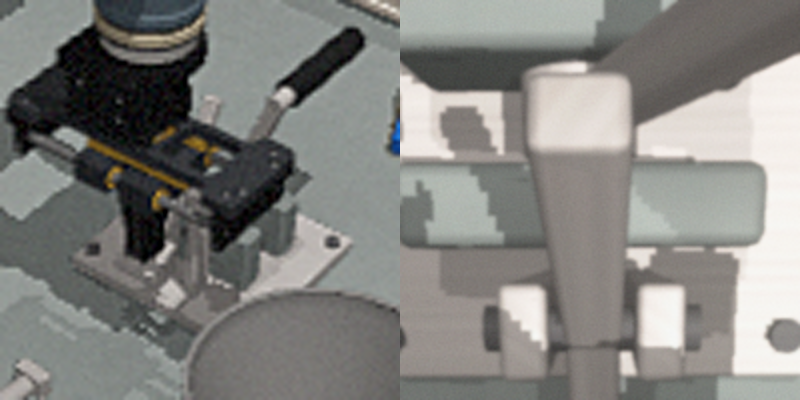

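The picture shows the catch arm raised (tip near (210,105) on the left and (578,110) on the right). The paddle is at its stop, with 29 N on the tool. I'll rise and go to the handle.

```bash
echo '[[0,0,-0.01,0],[0,0,-0.02,0],[0,0,-0.03,0],[0,0,-0.03,0],[0,0,-0.03,0],[0,0,-0.033,0],[0.032,0.008,0,0],[0.032,0.008,0,0],[0.032,0.008,0,0],[0.032,0.008,0,0],[0.033,0.008,0,0],[0,0,0,0],[0,0,0,0]]' | python3 nudge.py 0.06
python3 - <<'E'
from rig import robot, optics, get_obs
from h import *
import cv2
t=optics.camera("wrist");i=t["img"][:,:,::-1].copy()
o=get_obs();print(o["position"],o["tool_rot"])
f=lambda x,y,z:(.5279+x*.9989-y*.0467,.2205+x*.0467+y*.9989,z)
for y in(.0205,.0665,.1105):
    p=proj(t,[f(.0446,y,.167)])[0];print(p);cv2.circle(i,tuple(int(v) for v in p),3,(0,255,255),-1)
cv2.imwrite("pics/w5.png",i)
E
```

```text
time: 11.73
position: [0.5688, 0.289, 0.2269]
tool_rot: [0.689, 0.725, -0.0, -0.0]
ft_force: [-0.0, -0.2, 0.6]
grip_width: 0.0601
grip_force: 0.0
[0.56858631 0.28763659 0.22684209] [ 6.89731667e-01  7.24064485e-01 -9.10791707e-04 -1.43587886e-04]
[284.55232662 280.1248581 ]
[284.83804906 221.27811928]
[285.13925167 159.24312035]
```

View pics/w5.png

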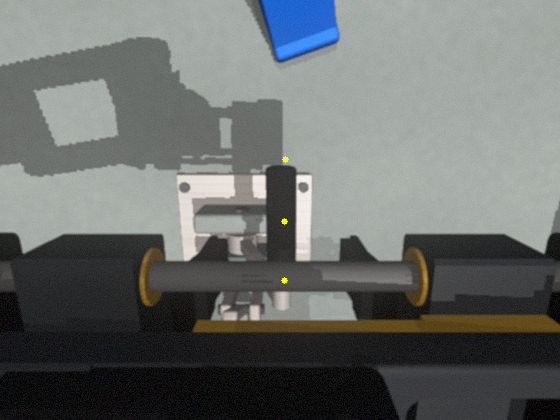

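The handle tip is at row 168, against 159 predicted, so the handle lies about 6 mm nearer in y. Its columns are within 3 mm. I'll correct for this, descend and grip.

```bash
echo '[[-0.007,-0.002,0.03,0],[0,0,0.03,0],[0,0,0.0185,0],[0,0,0,0],[0,0,0,0]]' | python3 nudge.py ; echo '[[0,0,0,0],[0,0,0,0],[0,0,0,0],[0,0,0,0],[0,0,0,0],[0,0,0,0],[0,0,0,0],[0,0,0,0],[0,0,0,0],[0,0,0,0]]' | python3 nudge.py 0 20
```

```text
time: 12.2
position: [0.5669, 0.2788, 0.1482]
tool_rot: [0.691, 0.723, -0.002, -0.001]
ft_force: [0.7, 1.2, 1.1]
grip_width: 0.0596
grip_force: 0.0
time: 13.03
position: [0.5674, 0.2805, 0.1493]
tool_rot: [0.69, 0.724, -0.0, -0.0]
ft_force: [-0.2, 0.2, 2.9]
grip_width: 0.021
grip_force: 20.0
```

The fingers closed on the handle (21 mm at 20 N). I'll pull it along the arc.

```bash
echo '[[0,-0.0124,-0.0039,0],[0,-0.0128,-0.0025,0],[0,-0.0129,-0.0013,0],[0,0,0,0]]' | python3 nudge.py; echo '[[0,-0.013,0,0],[0,-0.0129,0.0013,0],[0,-0.0128,0.0025,0],[0,-0.0124,0.0039,0],[0,0,0,0],[0,0,0,0]]' | python3 nudge.py
```

```text
time: 13.37
position: [0.5341, 0.2789, 0.1592]
tool_rot: [0.69, 0.724, 0.005, 0.004]
ft_force: [6.6, -1.2, 1.5]
grip_width: 0.0214
grip_force: 20.0
time: 13.87
position: [0.4838, 0.2772, 0.1517]
tool_rot: [0.69, 0.724, 0.005, 0.004]
ft_force: [4.8, -0.2, 7.4]
grip_width: 0.0218
grip_force: 20.0
```

```bash
echo '[[0,-0.005,0.002,0],[0,0,0,0],[0,0,0,0]]' | python3 nudge.py; echo '[[0,-0.004,0.001,0],[0,0,0,0],[0,0,0,0],[0,0,0,0]]' | python3 nudge.py
```

```text
time: 14.12
position: [0.4797, 0.277, 0.1501]
tool_rot: [0.69, 0.724, 0.006, 0.004]
ft_force: [5.4, -0.3, 9.1]
grip_width: 0.0213
grip_force: 20.0
time: 14.45
position: [0.4783, 0.277, 0.1496]
tool_rot: [0.69, 0.724, 0.008, 0.006]
ft_force: [7.1, -2.5, 8.1]
grip_width: 0.0218
grip_force: 20.0
```

```bash
echo '[[0,-0.004,0,0],[0,0,0,0],[0,0,0,0],[0,0,0,0],[0,0,0,0],[0,0,0,0],[0,0,0,0],[0,0,0,0]]' | python3 nudge.py; python3 - <<'E'
from rig import robot, optics, get_obs
import cv2,numpy as np
s=optics.camera("scene")["img"][:,:,::-1];cv2.imwrite("pics/s6.png",cv2.resize(s[100:350,100:400],None,fx=2.3,fy=2.3,interpolation=cv2.INTER_CUBIC))
E
```

```text
time: 15.12
position: [0.4782, 0.277, 0.1496]
tool_rot: [0.69, 0.724, 0.011, 0.008]
ft_force: [15.8, -1.8, 1.6]
grip_width: 0.0213
grip_force: 20.0
```

View pics/s6.png

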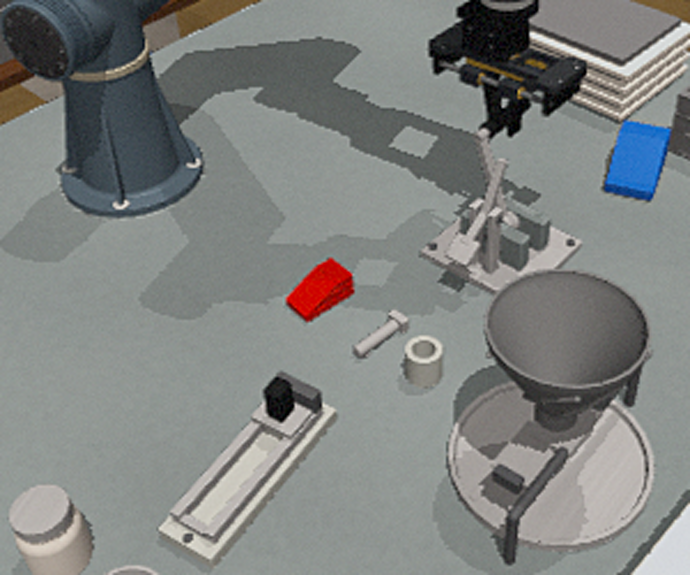

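The picture shows the lever leaning towards the robot and held by the fingers near (500,115). The catch paddle is down at (465,248) with its arm up, and the selector grip is against its stop at (280,395). The bystanders are where they were. Position stopped changing while force rose to 16 N, so the lever is at its stop and I'm handing in.

```bash
python3 -c "
from rig import robot, optics, get_obs
print(robot.hand_in())"
```

```text
the job is handed in; nothing more can be done
None
```

I handed the job in at about 15 s of the 67 s allowed, with the selector against its stop, the catch flipped up and the lever held at its stop by the gripper; the bystanders look unmoved in the last picture, and no verdict was returned.

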